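Gauge the collet on the bench slide gauge

TASK

Take the blue-ringed collet out of the slide gauge and stand it in the black tray with the others. Then stand the red-ringed collet (collar down) between the gauge's jaws, let go of it, and slide the gauge's carriage shut by its black fin until the collet is held against the fixed jaw and the red pointer rests inside the green band; leave it so. Do not force the jaws, and leave the yellow-ringed collet and everything else on the bench undisturbed.

Things in the scene. Friction and masses are not known exactly. Their poses are not given: they have to be found in the camera images.
- gauge: slide gauge screwed to the bench: aluminium beam 210 x 60 mm, its flat top 22 mm above the bench. Origin: on the bench; x runs along the beam (from -110 to +100 mm), toward the fixed jaw. Collets stand directly on the beam's top, on its centre line, between the jaws. At its start a blue-ringed collet stands there.
- anvil: fixed jaw of the gauge, dark steel, 30 mm wide across the beam, 28 mm high above the beam top. Origin: on the beam top at the middle of its measuring face (x = 75 mm in the gauge's frame); the face looks to the gauge's -x; same axes as the gauge.
- slide: white carriage on the beam; about 12 N of friction, stays where it is left. Origin: on the beam top, under the face of its movable jaw (when nothing presses it); axes as the gauge. Jaw gap = anvil origin minus this along gauge x, 0 to 72 mm; pull to gauge -x to open. Its block spans x = -80 to -24 mm, 44 mm wide, 24 mm high above the beam top, with a black fin on it to hold.
- thumb (a point): middle of the upper half of the carriage's black fin, 46 mm above the beam top (68 mm above the bench); the fin is 12 mm thick along the gauge's x, 30 mm wide, and stands from 24 to 54 mm above the beam top, 68 mm behind the face of the movable jaw.
- tip (a joint): sprung movable jaw at the front of the carriage (steel plate 10 mm thick, 30 mm wide, to 28 mm above the beam top): how far it is pushed back into the carriage, 0 to 0.012 m. Its spring starts at 2.4 N and adds 0.6 N per mm; a red pointer fixed to it moves back with it over the carriage's top, where the green band spans 3 to 9 mm of this travel.
- tray: shallow black tray fixed on the bench, 140 mm (x) by 180 mm (y) outside, walls 5 mm thick and 14 mm high, floor about 5 mm thick. It is on the robot's left or right side of the gauge. Origin: centre of its underside.
- red: spring collet of ground steel, standing upright collar-down: collar 40 mm diameter and 16 mm high at the bottom, above it a plain body 24 mm diameter, total height 60 mm, top 14 mm coloured red; 0.25 kg give or take a third. The one to be gauged; starts in the tray. Origin: centre of its underside, z up when it stands.
- blue: spring collet of ground steel, standing upright collar-down: collar 34 mm diameter and 16 mm high at the bottom, above it a plain body 24 mm diameter, total height 60 mm, top 14 mm coloured blue; 0.25 kg give or take a third. Starts in the gauge, between the jaws. Origin: centre of its underside, z up when it stands.
- yellow: spring collet of ground steel, standing upright collar-down: collar 37 mm diameter and 16 mm high at the bottom, above it a plain body 24 mm diameter, total height 60 mm, top 14 mm coloured yellow; 0.25 kg give or take a third. Stays in the tray where it is. Origin: centre of its underside, z up when it stands.
- cupwheel: bystander: steel cup wheel 100 mm diameter, 40 mm high, on the other side of the gauge from the tray. Origin: centre of its underside.
- oil: bystander: white oil bottle 52 mm diameter, 130 mm high, beyond the gauge. Origin: centre of its underside.
- tin: bystander: tin 64 mm diameter, 75 mm high, beyond the gauge. Origin: centre of its underside.
- spanner: bystander: spanner lying on the bench to the left beyond the gauge.
- driver: bystander: screwdriver lying on the bench.
- mug: bystander: white mug 76 mm diameter, 90 mm high. Origin: centre of its underside.

How it is judged:
By the outcome, as a careful person would: the job done as asked, in the order asked, and still so for the second after the job is handed in, with the robot touching nothing.
It also fails if it takes over 69 s, if anything falls off the work surface, if the arm or the gripper's body presses on something with over 40 N, if the wrist force passes 120 N, or if a joint passes its speed limit or range.

ROBOT

A 7-joint arm with a two-finger parallel gripper is mounted at the origin on the work surface. World frame = base frame: x ahead of the robot, y to its left, z up, the work surface at z = 0. Lengths are in mm, angles in rad, forces in N, time in s.
With the tool pointing down it reaches from about 400 to 875 mm from the base axis. Payload 4.4 kg.
Tool frame: the origin (TCP) lies midway between the tips of the shut fingers; the grasp point (between the pads) lies 19 mm behind it; z points along the fingers, y is the line along which they close (so a half turn about z gives the same grasp; the last joint's range is limited). The gripper opens to 85 mm and grips with 20 to 120 N. Pads are 22 mm wide; open, the fingers measure 114 mm over their backs; the gripper's body (76 mm by 85 mm) begins 54 mm behind the grasp point. The pads swing forward as they close: fully open they stand 13 mm farther back than shut.
Start: joints at [1.238, 0.628, 0.038, 1.517, -0.027, 0.996, -0.02], TCP at [171.397, -627.009, 231.313] pointing down, gripper open.
Joint ranges: [-3.06, 3.06], [-0.37, 2.12], [-1.25, 1.32], [0.18, 2.47], [-1.1, 4.24], [0.23, 1.98], [-2.94, 2.94]. Speed limits (rad/s): [2.57, 2.57, 3.14, 3.14, 3.14, 3.14, 3.14].

INTERFACE

Orientations are given as [roll, pitch, yaw] about the fixed x, y, z axes, in that order (R = Rz(yaw) Ry(pitch) Rx(roll)).
In Python, from cell import read_state, get_image, finish_job gives the robot as it stands.
- The arm moves only by the tool send_rows, never from a script. Its argument "series" is a list of rows, each an object of numbers: "ax", "ay", "az": the turn, a rotation vector about the tool's x, y, z in rad; "dx", "dy", "dz": the shift along the tool's x, y, z in cm; "hand": the closure, from 0 (fully open) to 1 (shut). In form: [{"ax": .., "ay": .., "az": .., "dx": .., "dy": .., "dz": .., "hand": ..}, ...]. A call has 1 to 10 rows; each row is the pose to reach, as a shift and turn from the pose commanded when the call began, along the tool's axes at that moment; what a row does not reach only later rows make up. A row lasts 1/10 s, in which the tool goes at most 50 mm and 8.59 degrees, less where a joint would pass 70% of its speed; a pose out of reach is approached as far as the arm can. A call with a gripper value outside its range is refused whole. The fingers move at their own pace and stop on an object; the grip force is fixed at half the most. Time passes only in rows, so rows that repeat a pose let the fingers close. It gives the time, the measured TCP pose, the force, the opening and the grip force at its end, in the units of the state.
- read_state(): the state, without advancing time (a new reading comes with each control period).
- get_image(name): name is "side" or "top"; returns a dict with "pixels" (384x512x3 uint8, red, green, blue), "mtx" (3x3 intrinsics, pixels), "k1" (the pictures are not rectified: a ray, as slopes to the right and down, at radius r is drawn at 1 + k1 r^2 times it, then the intrinsics apply), "R" (3x3) and "t" (3): a world point X has camera coordinates R X + t. Camera axes: x right, y down, z forward; pixel columns grow to the right and rows downward; lengths in mm; the calibration is good to about 2 mm. A picture is of the moment at which its call begins. There is no depth.
- finish_job(): hands the job in; it is judged then, once.
The state is a dict: "clock": time; "qpos": joint angles; "qd": joint speeds; "tau": joint torques, N m; "eef_pos": TCP position; "tool_rot": TCP orientation; "force": force on the tool from outside, world axes, zero at the start; "torque": the same for the moment, N m; "width": finger opening in mm; "gripper_force": force on a finger pad.
Only numpy, scipy, OpenCV 4.12 (cv2) and the standard library are available. Lean on these libraries where they do the work, as an engineer would, in place of code of your own. Each camera call takes 0.05 s, during which the arm holds its last target. There are 200 camera calls.

## Working session

There is one attempt and no reset: what is moved stays moved. The work goes in short steps, Python scripts to look and compute and a tool call to move; the robot and the scene stay as the last step left them, time stands still between calls to the robot, and variables do not carry over. Pictures are saved under pics/ and viewed, at most 10 in all, crops included, and the job is handed in when it is done.

Besides the shell and the picture viewer there is one more tool, called after "Emit:" as a command line: name --argument value ..., lists and objects as JSON in quotes. send_rows: Moves the arm, as the interface text tells. Its arguments: {"type":"object","properties":{"series":{"type":"array","items":{"type":"object","properties":{"ax":{"type":"number"},"ay":{"type":"number"},"az":{"type":"number"},"dx":{"type":"number"},"dy":{"type":"number"},"dz":{"type":"number"},"hand":{"type":"number"}}}}},"required":["series"]}

```bash
mkdir -p pics; cat > h.py <<'E'
import numpy as np, cv2
from cell import read_state, get_image, finish_job
def snap(n,f=None):
    im=get_image(n)
    if f: cv2.imwrite('pics/'+f,np.array(im['pixels'])[:,:,::-1])
    return im
def ray(im,u,v):
    K=np.array(im['mtx']);R=np.array(im['R']);t=np.array(im['t'])
    d=cv2.undistortPoints(np.array([[[u,v]]],float),K,np.array([im['k1'],0,0,0,0.]))[0,0]
    return -R.T@t, R.T@np.array([d[0],d[1],1])
def onz(im,u,v,z):
    o,d=ray(im,u,v); return o+d*(z-o[2])/d[2]
def tri(a,p,b,q):
    o1,d1=ray(a,*p);o2,d2=ray(b,*q)
    s=np.linalg.lstsq(np.c_[d1,-d2],o2-o1,rcond=None)[0]
    A=o1+s[0]*d1;B=o2+s[1]*d2
    return (A+B)/2,np.linalg.norm(A-B)
def blobs(im,lo,hi,mina=15):
    h=cv2.cvtColor(np.array(im['pixels']),cv2.COLOR_RGB2HSV)
    m=cv2.inRange(h,np.array(lo),np.array(hi))
    n,l,s,c=cv2.connectedComponentsWithStats(m)
    return [(s[i].tolist(),c[i].round(1).tolist()) for i in range(1,n) if s[i][4]>=mina]
E
python3 - <<'E'
from h import *
for n in('side','top'):
    im=snap(n,n+'0.png'); print(n,'cam',(-np.array(im['R']).T@im['t']).round(),np.array(im['R'])[2].round(2))
    for c,lo,hi in(('red',(0,120,60),(8,255,255)),('red2',(172,120,60),(180,255,255)),('yel',(22,120,80),(34,255,255)),('grn',(45,100,50),(85,255,255)),('blu',(100,120,60),(128,255,255))): print(c,blobs(im,lo,hi))
s=read_state();print({k:np.round(s[k],3).tolist() for k in s})
E
```

```text
side cam [511. 892. 692.] [ 0.06 -0.82 -0.58]
red [([203, 129, 8, 7, 42], [206.9, 131.8]), ([211, 137, 24, 8, 123], [223.6, 140.5]), ([140, 140, 57, 42, 729], [170.1, 154.1]), ([293, 256, 12, 12, 100], [298.8, 261.3]), ([85, 279, 46, 40, 1087], [107.4, 299.2])]
red2 [([191, 152, 6, 8, 17], [193.4, 155.6]), ([187, 163, 8, 8, 21], [190.7, 166.0])]
yel [([101, 193, 72, 56, 2312], [135.9, 223.4]), ([333, 281, 14, 15, 155], [339.3, 288.0])]
grn [([43, 323, 52, 43, 986], [67.7, 345.3])]
blu [([363, 0, 29, 25, 608], [376.2, 11.5]), ([407, 0, 88, 106, 7828], [452.1, 51.7]), ([123, 164, 64, 38, 815], [159.3, 180.2]), ([246, 177, 9, 8, 42], [250.2, 179.9])]
top cam [ 480.   14. 1469.] [ 0.08  0.01 -1.  ]
red [([304, 87, 40, 50, 1575], [323.2, 111.5]), ([375, 137, 9, 32, 226], [379.3, 152.0]), ([331, 138, 9, 9, 58], [335.2, 141.7]), ([186, 233, 10, 8, 58], [190.6, 236.4])]
red2 []
yel [([212, 87, 41, 50, 1551], [232.1, 110.7]), ([163, 260, 10, 9, 68], [167.6, 263.6])]
grn [([104, 95, 29, 27, 545], [118.0, 108.2]), ([261, 209, 9, 8, 18], [264.7, 212.6])]
blu [([259, 87, 39, 50, 1499], [277.8, 111.5]), ([275, 189, 8, 8, 48], [278.5, 192.5])]
{'clock': 0.1, 'qpos': [1.238, 0.629, 0.038, 1.518, -0.027, 0.996, -0.02], 'qd': [-0.002, -0.002, -0.0, -0.002, -0.002, -0.0, 0.0], 'tau': [0.002, -56.453, 1.23, -19.397, 0.011, 0.005, 0.0], 'eef_pos': [171.216, -626.468, 230.485], 'tool_rot': [-3.14, 0.0, 0.267], 'force': [-0.826, -0.027, -0.186], 'torque': [0.024, 0.01, 0.006], 'gripper_force': 0.0, 'width': 84.954}
```

View pics/side0.png

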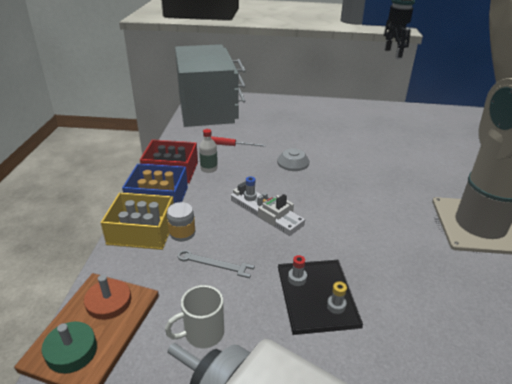

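View pics/top0.png

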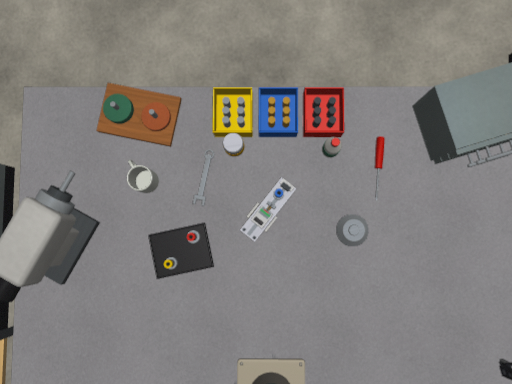

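The side view shows the gauge around (268,208), with blue at (250,180), red at (299,261) and yellow at (339,288). In the top view the gauge lies from (250,235) to (288,183), fixed jaw at the far end, with the tray on the robot's left at (181,250). Next I'll zoom in on the gauge.

```bash
python3 - <<'E'
from h import *
s=snap('side');t=snap('top')
for n,a,b in(('blue',(250.2,179.9),(278.5,192.5)),('red',(298.8,261.3),(190.6,236.4)),('yel',(339.3,288),(167.6,263.6))):
    p,e=tri(s,a,t,b);print(n,p.round(1),round(e,1), onz(t,*b,80 if n=='blue' else 63).round(1),onz(s,*a,78 if n=='blue' else 60).round(1))
A=np.array(t['pixels'])[170:250,230:310,::-1];B=np.array(s['pixels'])[165:235,225:310,::-1]
A=cv2.resize(A,(560,560),interpolation=cv2.INTER_CUBIC)
cv2.imwrite('pics/c1.png',A)
cv2.imwrite('pics/c2.png',cv2.resize(B,None,fx=8,fy=8,interpolation=cv2.INTER_CUBIC))
h=cv2.cvtColor(np.array(t['pixels']),cv2.COLOR_RGB2HSV)
E
```

```text
blue [605.5 -21.7  76.1] 2.0 [606.1 -21.5  80. ] [604.2 -18.8  78. ]
red [473.9 242.3  56.5] 2.3 [475.  241.2  63. ] [473.  245.9  60. ]
yel [392.9 309.8  58.5] 1.5 [393.9 308.7  63. ] [392.5 311.2  60. ]
```

View pics/c1.png

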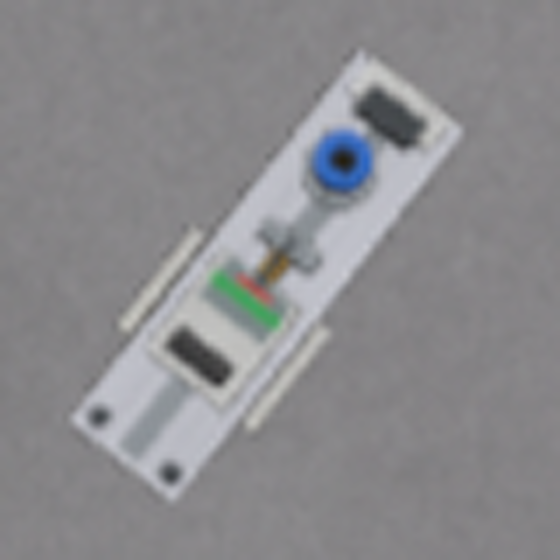

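View pics/c2.png

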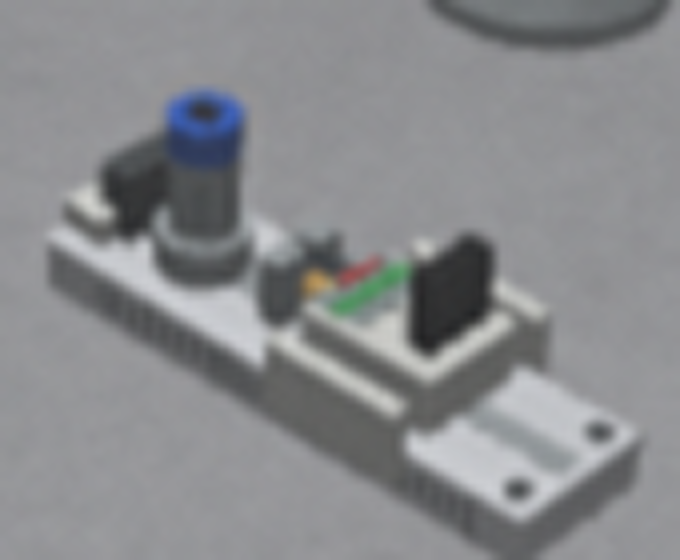

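The crops show blue standing close to the anvil, the carriage open, and the fin top at c1 (200,357). The beam corners are visible, so I can compute the geometry.

```bash
python3 - <<'E'
from h import *
t=snap('top');s=snap('side')
f=lambda x,y:(230+(x+.5)/7-.5,170+(y+.5)/7-.5)
g=lambda x,y:(225+(x+.5)/8-.5,165+(y+.5)/8-.5)
c=np.array([onz(t,*f(*p),22) for p in((72,420),(175,500),(462,130),(365,50))])
print('beam',c.round(1).tolist())
ax=(c[2]+c[3]-c[0]-c[1])[:2]; print('len',np.linalg.norm(ax)/2, np.linalg.norm(c[0]-c[1]))
yaw=np.arctan2(ax[1],ax[0]);print('yaw',yaw)
u=np.array([np.cos(yaw),np.sin(yaw)]);w=np.array([-u[1],u[0]])
O=c.mean(0)[:2]+5*u; print('O',O)
# side check of beam corners
for p in((50,232),(640,440),(520,522)):
    q=onz(s,*g(*p),22);print('side corner',q.round(1),(q[:2]-O)@u,(q[:2]-O)@w)
L=lambda q:np.round([(q[:2]-O)@u,(q[:2]-O)@w],1)
for n,p,z in(('fin top',(200,357),76),('anvil top',(390,117),50),('blue',(343,160),82),('jaw top face',(290,245),50),('jaw corner',(318,270),50),('jawcorner2',(262,235),50),('jaw front+',(275,222),50),('anvil face a',(355,110),50),('anvil b',(412,150),50)):
    q=onz(t,*f(*p),z);print(n,q.round(1),L(q))
print('fin tri',tri(t,f(200,357),s,g(462,262)))
print('blue tri',tri(t,f(343,160),s,g(204,112)))
h=cv2.cvtColor(np.array(t['pixels']),cv2.COLOR_RGB2HSV)
m=(h[...,2]<60).astype(np.uint8);m[:210]=0;m[290:]=0;m[:,:135]=0;m[:,225:]=0
cs,_=cv2.findContours(m,0,2);k=max(cs,key=cv2.contourArea);b=cv2.boxPoints(cv2.minAreaRect(k));print('tray px',b.round(1).tolist())
T=np.array([onz(t,*p,14)for p in b]);print(T.round(1).tolist(),T.mean(0).round(1))
for n,lo,hi,z,wn in(('red',(0,120,60),(8,255,255),65,(170,220)),('yel',(22,120,80),(34,255,255),65,(240,290))):
    for st,cc in blobs(t,lo,hi): 
        if wn[0]<cc[1]<wn[1]+50 and cc[0]<220: print(n,cc,onz(t,*cc,z).round(1))
E
```

```text
beam [[496.4, 96.0, 22.0], [461.5, 50.5, 22.0], [625.1, -75.9, 22.0], [660.7, -33.0, 22.0]]
len 207.80950610147684 57.38295330639154
yaw -0.6616861280176873
O [564.85488786   6.33451183]
side corner [657.4 -29.7  22. ] 95.19470916871038 28.406012731209266
side corner [458.6  58.3  22. ] -115.72999677191551 -24.315946391259935
side corner [494.7 102.   22. ] -114.1362625532623 32.343050280889564
fin top [522.6  38.8  76. ] [-53.3  -0.3]
anvil top [627.9 -42.9  50. ] [80.  -0.1]
blue [606.2 -21.7  82. ] [49.8  3.3]
jaw top face [5.72e+02 4.00e-01 5.00e+01] [ 9.3 -0.2]
jaw corner [561.2 -11.7  50. ] [  8.2 -16.5]
jawcorner2 [576.4  12.6  50. ] [ 5.2 12. ]
jaw front+ [582.    6.9  50. ] [13.2 11. ]
anvil face a [630.9 -27.7  50. ] [73.  13.7]
anvil b [613.5 -52.5  50. ] [ 74.5 -16.5]
fin tri (array([520.30772458,  38.89573179,  71.72373543]), np.float64(4.898999307548732))
blue tri (array([605.60457313, -21.76105058,  80.20370417]), np.float64(1.4377269756053694))
tray px [[148.0, 234.60000610351562], [204.3000030517578, 222.6999969482422], [213.39999389648438, 265.8999938964844], [157.1999969482422, 277.79998779296875]]
[[480.1, 381.6, 14.0], [517.5, 207.1, 14.0], [384.4, 177.2, 14.0], [347.4, 350.4, 14.0]] [432.4 279.1  14. ]
red [190.5, 236.4] [475.  241.2  65. ]
yel [167.6, 263.6] [394.  308.3  65. ]
```

```bash
cat > go.py <<'E'
import sys
from h import *
from scipy.spatial.transform import Rotation as Ro
x,y,z,yaw=map(float,sys.argv[1:5])
s=read_state();R=Ro.from_euler('xyz',s['tool_rot'])
d=R.inv().apply(np.array([x,y,z])-s['eef_pos'])/10
r=(R.inv()*Ro.from_euler('xyz',[np.pi,0,yaw])).as_rotvec()
print('d cm',d.round(2),'rot',r.round(3),'t',s['clock'],'pos',np.round(s['eef_pos'],1),np.round(s['tool_rot'],3),'F',np.round(s['force'],1),'w',s['width'],'q',np.round(s['qpos'],2))
E
python3 go.py 606 -22 170 2.48
```

```text
d cm [ 57.87 -46.88   6.13] rot [-0.000e+00 -1.000e-03 -2.213e+00] t 0.3 pos [ 171.4 -626.8  231. ] [-3.141 -0.     0.267] F [-0.9  0.3  1.1] w 85.43117148920248 q [ 1.24  0.63  0.04  1.52 -0.03  1.   -0.02]
```

Emit:
send_rows --series '[{"dx": 28,"dy": -23,"dz": 0,"az": -1.1,"hand": 0},{"dx": 28,"dy": -23,"dz": 0,"az": -1.1,"hand": 0},{"dx": 28,"dy": -23,"dz": 0,"az": -1.1,"hand": 0},{"dx": 28,"dy": -23,"dz": 0,"az": -1.1,"hand": 0},{"dx": 28,"dy": -23,"dz": 0,"az": -1.1,"hand": 0},{"dx": 28,"dy": -23,"dz": 0,"az": -1.1,"hand": 0},{"dx": 28,"dy": -23,"dz": 0,"az": -1.1,"hand": 0},{"dx": 28,"dy": -23,"dz": 0,"az": -1.1,"hand": 0},{"dx": 28,"dy": -23,"dz": 0,"az": -1.1,"hand": 0}]'

```text
invalid input at $.series[0]: expected keys ax, ay, az, dx, dy, dz, hand
```

```bash
python3 go.py 606 -22 170 2.48
```

```text
d cm [ 57.87 -46.88   6.13] rot [-0.000e+00 -1.000e-03 -2.213e+00] t 0.3 pos [ 171.4 -626.8  231. ] [-3.141 -0.     0.267] F [-0.9  0.3  1.1] w 85.43117148920248 q [ 1.24  0.63  0.04  1.52 -0.03  1.   -0.02]
```

Emit:
send_rows --series '[{"ax": 0,"ay": 0,"dx": 28,"dy": -23,"dz": 0,"az": -1.1,"hand": 0},{"ax": 0,"ay": 0,"dx": 28,"dy": -23,"dz": 0,"az": -1.1,"hand": 0},{"ax": 0,"ay": 0,"dx": 28,"dy": -23,"dz": 0,"az": -1.1,"hand": 0},{"ax": 0,"ay": 0,"dx": 28,"dy": -23,"dz": 0,"az": -1.1,"hand": 0},{"ax": 0,"ay": 0,"dx": 28,"dy": -23,"dz": 0,"az": -1.1,"hand": 0},{"ax": 0,"ay": 0,"dx": 28,"dy": -23,"dz": 0,"az": -1.1,"hand": 0},{"ax": 0,"ay": 0,"dx": 28,"dy": -23,"dz": 0,"az": -1.1,"hand": 0},{"ax": 0,"ay": 0,"dx": 28,"dy": -23,"dz": 0,"az": -1.1,"hand": 0},{"ax": 0,"ay": 0,"dx": 28,"dy": -23,"dz": 0,"az": -1.1,"hand": 0}]'

```text
clock: 1.2
eef_pos: [382.5, -329.3, 231.6]
tool_rot: [3.141, -0.001, 1.372]
force: [-0.3, -0.4, 0.2]
width: 85.2
gripper_force: 0.0
```

```bash
python3 go.py 606 -22 170 2.48
```

```text
d cm [34.55 15.82  6.2 ] rot [ 1.000e-03 -0.000e+00 -1.108e+00] t 1.2 pos [ 382.5 -329.3  231.6] [ 3.141e+00 -1.000e-03  1.372e+00] F [-0.3 -0.4  0.2] w 85.18862228324836 q [ 0.86  0.43 -0.29  1.91  0.16  0.82  0.29]
```

Emit:
send_rows --series '[{"ax": 0,"ay": 0,"az": -1.108,"dx": 34.5,"dy": 15.8,"dz": 6.2,"hand": 0},{"ax": 0,"ay": 0,"az": -1.108,"dx": 34.5,"dy": 15.8,"dz": 6.2,"hand": 0},{"ax": 0,"ay": 0,"az": -1.108,"dx": 34.5,"dy": 15.8,"dz": 6.2,"hand": 0},{"ax": 0,"ay": 0,"az": -1.108,"dx": 34.5,"dy": 15.8,"dz": 6.2,"hand": 0},{"ax": 0,"ay": 0,"az": -1.108,"dx": 34.5,"dy": 15.8,"dz": 6.2,"hand": 0},{"ax": 0,"ay": 0,"az": -1.108,"dx": 34.5,"dy": 15.8,"dz": 6.2,"hand": 0},{"ax": 0,"ay": 0,"az": -1.108,"dx": 34.5,"dy": 15.8,"dz": 6.2,"hand": 0},{"ax": 0,"ay": 0,"az": -1.108,"dx": 34.5,"dy": 15.8,"dz": 6.2,"hand": 0},{"ax": 0,"ay": 0,"az": -1.108,"dx": 34.5,"dy": 15.8,"dz": 6.2,"hand": 0},{"ax": 0,"ay": 0,"az": -1.108,"dx": 34.5,"dy": 15.8,"dz": 6.2,"hand": 0}]'

```text
clock: 2.2
eef_pos: [605.3, -27.7, 168.4]
tool_rot: [-3.139, -0.0, 2.472]
force: [0.3, -1.1, -1.0]
width: 85.3
gripper_force: 0.0
```

```bash
python3 go.py 605.5 -21 45 2.48; python3 - <<'E'
from h import *
im=snap('side')
A=np.array(im['pixels'])[100:240,180:330,::-1]
cv2.imwrite('pics/s1.png',cv2.resize(A,None,fx=4,fy=4,interpolation=cv2.INTER_CUBIC))
E
```

```text
d cm [ 0.4   0.56 12.34] rot [-0.002 -0.    -0.008] t 2.2 pos [605.3 -27.7 168.4] [-3.139 -0.     2.472] F [ 0.3 -1.1 -1. ] w 85.31076416401476 q [ 0.33  0.69 -0.54  1.7   0.44  0.88  0.5 ]
```

View pics/s1.png

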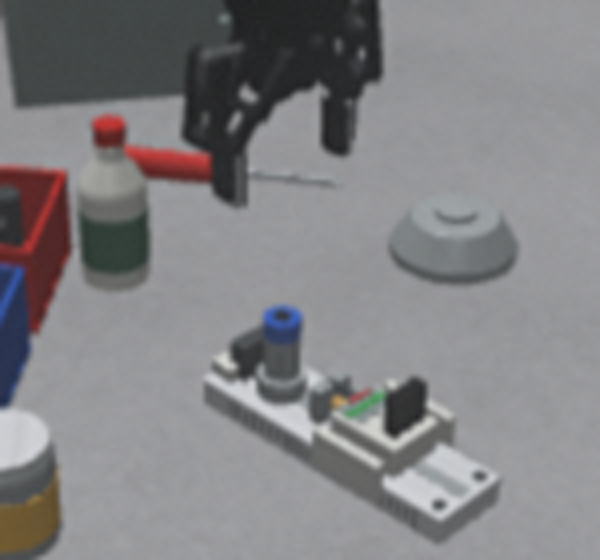

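The open fingers straddle the collet across the gauge, with tips at about (232,190) and (338,150) in the crop, above blue at (282,315). I'll come down part way and re-read the pose.

Emit:
send_rows --series '[{"ax": 0,"ay": 0,"az": 0,"dx": 0,"dy": 0,"dz": 4,"hand": 0},{"ax": 0,"ay": 0,"az": 0,"dx": 0,"dy": 0,"dz": 7,"hand": 0},{"ax": 0,"ay": 0,"az": 0,"dx": 0,"dy": 0,"dz": 7,"hand": 0},{"ax": 0,"ay": 0,"az": 0,"dx": 0,"dy": 0,"dz": 7,"hand": 0}]'

```text
clock: 2.65
eef_pos: [605.2, -27.7, 99.8]
tool_rot: [-3.14, 0.0, 2.472]
force: [0.2, 0.5, 0.1]
width: 85.5
gripper_force: 0.0
```

```bash
python3 go.py 605.7 -21.3 46 2.48
```

```text
d cm [0.36 0.53 5.38] rot [-0.001  0.    -0.008] t 2.65 pos [605.2 -27.7  99.8] [-3.14   0.     2.472] F [0.2 0.5 0.1] w 85.54746492362699 q [ 0.3   0.78 -0.49  1.75  0.51  0.75  0.45]
```

Emit:
send_rows --series '[{"ax": 0,"ay": 0,"az": 0,"dx": 0.35,"dy": 0.55,"dz": 0,"hand": 0},{"ax": 0,"ay": 0,"az": 0,"dx": 0.35,"dy": 0.55,"dz": 3,"hand": 0},{"ax": 0,"ay": 0,"az": 0,"dx": 0.35,"dy": 0.55,"dz": 5.4,"hand": 0},{"ax": 0,"ay": 0,"az": 0,"dx": 0.35,"dy": 0.55,"dz": 5.4,"hand": 0},{"ax": 0,"ay": 0,"az": 0,"dx": 0.35,"dy": 0.55,"dz": 5.4,"hand": 0.6},{"ax": 0,"ay": 0,"az": 0,"dx": 0.35,"dy": 0.55,"dz": 5.4,"hand": 1},{"ax": 0,"ay": 0,"az": 0,"dx": 0.35,"dy": 0.55,"dz": 5.4,"hand": 1},{"ax": 0,"ay": 0,"az": 0,"dx": 0.35,"dy": 0.55,"dz": 5.4,"hand": 1},{"ax": 0,"ay": 0,"az": 0,"dx": 0.35,"dy": 0.55,"dz": 5.4,"hand": 1},{"ax": 0,"ay": 0,"az": 0,"dx": 0.35,"dy": 0.55,"dz": 5.4,"hand": 1}]'

```text
clock: 3.65
eef_pos: [606.4, -19.6, 46.4]
tool_rot: [-3.141, 0.001, 2.474]
force: [-1.6, -0.8, 6.0]
width: 22.7
gripper_force: 58.4
```

```bash
python3 go.py 457 328 130 2.48
```

```text
d cm [33.23 18.06 -8.4 ] rot [-0.     0.001 -0.006] t 3.65 pos [606.4 -19.6  46.4] [-3.141e+00  1.000e-03  2.474e+00] F [-1.6 -0.8  6. ] w 22.71009778112219 q [ 0.25  0.85 -0.44  1.77  0.56  0.65  0.39]
```

Emit:
send_rows --series '[{"ax": 0,"ay": 0,"az": 0,"dx": 0,"dy": 0,"dz": -3,"hand": 1},{"ax": 0,"ay": 0,"az": 0,"dx": 0,"dy": 0,"dz": -7,"hand": 1},{"ax": 0,"ay": 0,"az": 0,"dx": 2,"dy": 1,"dz": -8.4,"hand": 1},{"ax": 0,"ay": 0,"az": 0,"dx": 6,"dy": 3.2,"dz": -8.4,"hand": 1},{"ax": 0,"ay": 0,"az": 0,"dx": 10,"dy": 5.4,"dz": -8.4,"hand": 1},{"ax": 0,"ay": 0,"az": 0,"dx": 14,"dy": 7.6,"dz": -8.4,"hand": 1},{"ax": 0,"ay": 0,"az": 0,"dx": 18,"dy": 9.8,"dz": -8.4,"hand": 1},{"ax": 0,"ay": 0,"az": 0,"dx": 22,"dy": 12,"dz": -8.4,"hand": 1},{"ax": 0,"ay": 0,"az": 0,"dx": 26,"dy": 14.2,"dz": -8.4,"hand": 1},{"ax": 0,"ay": 0,"az": 0,"dx": 28,"dy": 15.2,"dz": -8.4,"hand": 1}]'

```text
clock: 4.65
eef_pos: [477.4, 278.9, 129.8]
tool_rot: [3.139, -0.003, 2.48]
force: [1.3, 0.5, -2.0]
width: 22.9
gripper_force: 59.1
```

```bash
python3 go.py 457 328 60 2.48
```

```text
d cm [4.6 2.6 7. ] rot [ 0.003 -0.003  0.   ] t 4.65 pos [477.4 278.9 129.8] [ 3.139e+00 -3.000e-03  2.480e+00] F [ 1.3  0.5 -2. ] w 22.93471401060174 q [-0.27  0.67 -0.48  1.88  0.45  0.7  -0.1 ]
```

Emit:
send_rows --series '[{"ax": 0,"ay": 0,"az": 0,"dx": 3,"dy": 1.6,"dz": 0,"hand": 1},{"ax": 0,"ay": 0,"az": 0,"dx": 4.6,"dy": 2.6,"dz": 0,"hand": 1},{"ax": 0,"ay": 0,"az": 0,"dx": 4.6,"dy": 2.6,"dz": 3,"hand": 1},{"ax": 0,"ay": 0,"az": 0,"dx": 4.6,"dy": 2.6,"dz": 6,"hand": 1},{"ax": 0,"ay": 0,"az": 0,"dx": 4.6,"dy": 2.6,"dz": 8.5,"hand": 1},{"ax": 0,"ay": 0,"az": 0,"dx": 4.6,"dy": 2.6,"dz": 9.4,"hand": 1},{"ax": 0,"ay": 0,"az": 0,"dx": 4.6,"dy": 2.6,"dz": 9.7,"hand": 1},{"ax": 0,"ay": 0,"az": 0,"dx": 4.6,"dy": 2.6,"dz": 9.8,"hand": 1},{"ax": 0,"ay": 0,"az": 0,"dx": 4.6,"dy": 2.6,"dz": 9.8,"hand": 1}]'

```text
clock: 5.55
eef_pos: [460.7, 323.0, 32.4]
tool_rot: [3.14, 0.0, 2.475]
force: [0.3, -0.6, -2.5]
width: 22.3
gripper_force: 59.3
```

```bash
python3 go.py 457 328 29.4 2.48
```

```text
d cm [0.6  0.16 0.3 ] rot [ 0.002  0.    -0.005] t 5.55 pos [460.7 323.   32.4] [3.14  0.    2.475] F [ 0.3 -0.6 -2.5] w 22.328695888073298 q [-0.43  0.82 -0.36  1.9   0.55  0.52 -0.27]
```

Emit:
send_rows --series '[{"ax": 0,"ay": 0,"az": 0,"dx": 0,"dy": 0,"dz": 0.1,"hand": 1},{"ax": 0,"ay": 0,"az": 0,"dx": 0,"dy": 0,"dz": 0.2,"hand": 1},{"ax": 0,"ay": 0,"az": 0,"dx": 0,"dy": 0,"dz": 0.25,"hand": 1},{"ax": 0,"ay": 0,"az": 0,"dx": 0,"dy": 0,"dz": 0.25,"hand": 1}]'

```text
clock: 5.95
eef_pos: [460.4, 322.6, 29.4]
tool_rot: [3.141, 0.001, 2.475]
force: [-0.7, -0.4, 3.2]
width: 22.7
gripper_force: 59.8
```

Emit:
send_rows --series '[{"ax": 0,"ay": 0,"az": 0,"dx": 0,"dy": 0,"dz": 0,"hand": 0.7},{"ax": 0,"ay": 0,"az": 0,"dx": 0,"dy": 0,"dz": 0,"hand": 0.4},{"ax": 0,"ay": 0,"az": 0,"dx": 0,"dy": 0,"dz": 0,"hand": 0.2},{"ax": 0,"ay": 0,"az": 0,"dx": 0,"dy": 0,"dz": 0,"hand": 0},{"ax": 0,"ay": 0,"az": 0,"dx": 0,"dy": 0,"dz": -3,"hand": 0},{"ax": 0,"ay": 0,"az": 0,"dx": 0,"dy": 0,"dz": -7,"hand": 0},{"ax": 0,"ay": 0,"az": 0,"dx": 0,"dy": 0,"dz": -10,"hand": 0},{"ax": 0,"ay": 0,"az": 0,"dx": 0,"dy": 0,"dz": -10,"hand": 0}]'

```text
clock: 6.75
eef_pos: [462.1, 324.6, 132.8]
tool_rot: [3.134, 0.002, 2.475]
force: [0.4, 0.9, 0.0]
width: 85.3
gripper_force: 0.0
```

```bash
python3 go.py 475 242.5 29.5 2.48; python3 - <<'E'
from h import *
im=snap('side')
for lo,hi in(((100,120,60),(128,255,255)),((0,120,60),(8,255,255)),((22,120,80),(34,255,255))):
  for st,c in blobs(im,lo,hi):
    if 240<c[0]<380 and c[1]>230: print(st,c,onz(im,*c,60).round(1))
E
```

```text
d cm [-6.07 -5.74 10.3 ] rot [ 0.008  0.002 -0.005] t 6.75 pos [462.1 324.6 132.8] [3.134e+00 2.000e-03 2.475e+00] F [0.4 0.9 0. ] w 85.27768522313053 q [-0.36  0.67 -0.48  1.85  0.45  0.72 -0.18]
[298, 284, 15, 14, 150] [304.7, 290.5] [460.2 324.8  60. ]
[300, 256, 5, 12, 44] [302.0, 261.3] [466.3 245.2  60. ]
[333, 281, 14, 15, 154] [339.3, 288.0] [392.5 311.2  60. ]
```

Emit:
send_rows --series '[{"ax": 0,"ay": 0,"az": 0,"dx": -3,"dy": -2.9,"dz": 0,"hand": 0},{"ax": 0,"ay": 0,"az": 0,"dx": -6.1,"dy": -5.7,"dz": 0,"hand": 0},{"ax": 0,"ay": 0,"az": 0,"dx": -6.1,"dy": -5.7,"dz": 0,"hand": 0},{"ax": 0,"ay": 0,"az": 0,"dx": -6.1,"dy": -5.7,"dz": 2,"hand": 0},{"ax": 0,"ay": 0,"az": 0,"dx": -6.1,"dy": -5.7,"dz": 2,"hand": 0}]'

```text
clock: 7.3
eef_pos: [471.0, 238.5, 106.3]
tool_rot: [-3.137, -0.002, 2.474]
force: [0.0, 0.0, -0.3]
width: 85.5
gripper_force: 0.0
```

```bash
python3 go.py 474.7 242 29.5 2.48
```

```text
d cm [-0.09  0.54  7.68] rot [-0.005 -0.002 -0.006] t 7.3 pos [471.  238.5 106.3] [-3.137e+00 -2.000e-03  2.474e+00] F [ 0.   0.  -0.3] w 85.52386016059873 q [-0.22  0.68 -0.46  1.96  0.49  0.62 -0.09]
```

Emit:
send_rows --series '[{"ax": 0,"ay": 0,"az": 0,"dx": -0.1,"dy": 0.5,"dz": 0,"hand": 0},{"ax": 0,"ay": 0,"az": 0,"dx": -0.1,"dy": 0.5,"dz": 2,"hand": 0},{"ax": 0,"ay": 0,"az": 0,"dx": -0.1,"dy": 0.5,"dz": 2,"hand": 0}]'

```text
clock: 7.6
eef_pos: [475.8, 243.4, 87.6]
tool_rot: [-3.139, -0.001, 2.476]
force: [-0.1, -0.5, 0.6]
width: 85.4
gripper_force: 0.0
```

```bash
python3 go.py 474.7 242 29.5 2.48
```

```text
d cm [-0.01 -0.16  5.81] rot [-0.003 -0.001 -0.004] t 7.6 pos [475.8 243.4  87.6] [-3.139e+00 -1.000e-03  2.476e+00] F [-0.1 -0.5  0.6] w 85.42653996323132 q [-0.24  0.71 -0.43  1.95  0.51  0.59 -0.11]
```

Emit:
send_rows --series '[{"ax": 0,"ay": 0,"az": 0,"dx": 0,"dy": -0.1,"dz": 2,"hand": 0},{"ax": 0,"ay": 0,"az": 0,"dx": 0,"dy": -0.1,"dz": 4,"hand": 0},{"ax": 0,"ay": 0,"az": 0,"dx": 0,"dy": -0.1,"dz": 5.7,"hand": 0},{"ax": 0,"ay": 0,"az": 0,"dx": 0,"dy": -0.1,"dz": 5.7,"hand": 0},{"ax": 0,"ay": 0,"az": 0,"dx": 0,"dy": -0.1,"dz": 5.7,"hand": 0.6},{"ax": 0,"ay": 0,"az": 0,"dx": 0,"dy": -0.1,"dz": 5.7,"hand": 1},{"ax": 0,"ay": 0,"az": 0,"dx": 0,"dy": -0.1,"dz": 5.7,"hand": 1},{"ax": 0,"ay": 0,"az": 0,"dx": 0,"dy": -0.1,"dz": 5.7,"hand": 1},{"ax": 0,"ay": 0,"az": 0,"dx": 0,"dy": -0.1,"dz": 5.7,"hand": 1},{"ax": 0,"ay": 0,"az": 0,"dx": 0,"dy": -0.1,"dz": 5.7,"hand": 1}]'

```text
clock: 8.6
eef_pos: [476.2, 242.3, 32.6]
tool_rot: [3.141, 0.001, 2.475]
force: [-0.4, -0.5, 4.7]
width: 22.5
gripper_force: 58.5
```

```bash
python3 go.py 605.5 -25.5 130 2.475
```

```text
d cm [-26.73 -13.04  -9.72] rot [ 0.     0.001 -0.   ] t 8.6 pos [476.2 242.3  32.6] [3.141e+00 1.000e-03 2.475e+00] F [-0.4 -0.5  4.7] w 22.50564460756288 q [-0.29  0.8  -0.35  1.98  0.58  0.47 -0.17]
```

Emit:
send_rows --series '[{"ax": 0,"ay": 0,"az": 0,"dx": 0,"dy": 0,"dz": -4,"hand": 1},{"ax": 0,"ay": 0,"az": 0,"dx": 0,"dy": 0,"dz": -8,"hand": 1},{"ax": 0,"ay": 0,"az": 0,"dx": -3,"dy": -1.5,"dz": -10,"hand": 1},{"ax": 0,"ay": 0,"az": 0,"dx": -7,"dy": -3.5,"dz": -10,"hand": 1},{"ax": 0,"ay": 0,"az": 0,"dx": -11,"dy": -5.5,"dz": -10,"hand": 1},{"ax": 0,"ay": 0,"az": 0,"dx": -15,"dy": -7.4,"dz": -10,"hand": 1},{"ax": 0,"ay": 0,"az": 0,"dx": -19,"dy": -9.3,"dz": -10,"hand": 1},{"ax": 0,"ay": 0,"az": 0,"dx": -23,"dy": -11.2,"dz": -10,"hand": 1},{"ax": 0,"ay": 0,"az": 0,"dx": -26.7,"dy": -13,"dz": -10,"hand": 1},{"ax": 0,"ay": 0,"az": 0,"dx": -26.7,"dy": -13,"dz": -10,"hand": 1}]'

```text
clock: 9.6
eef_pos: [607.2, -34.1, 131.0]
tool_rot: [-3.138, 0.004, 2.464]
force: [-1.1, 0.4, -1.8]
width: 22.5
gripper_force: 59.4
```

```bash
python3 go.py 606.3 -24.5 55 2.475
```

```text
d cm [0.71 0.72 7.59] rot [-0.004  0.004 -0.011] t 9.6 pos [607.2 -34.1 131. ] [-3.138  0.004  2.464] F [-1.1  0.4 -1.8] w 22.475303845609165 q [ 0.32  0.74 -0.52  1.72  0.49  0.81  0.46]
```

Overshot a little in motion; I'll settle and check before descending.

Emit:
send_rows --series '[{"ax": 0,"ay": 0,"az": -0.01,"dx": 0.3,"dy": 0.3,"dz": 1,"hand": 1},{"ax": 0,"ay": 0,"az": -0.01,"dx": 0.3,"dy": 0.3,"dz": 1,"hand": 1},{"ax": 0,"ay": 0,"az": -0.01,"dx": 0.3,"dy": 0.3,"dz": 1,"hand": 1}]'

```text
clock: 9.9
eef_pos: [603.9, -18.4, 121.3]
tool_rot: [-3.141, -0.002, 2.488]
force: [0.6, 0.2, -2.0]
width: 22.6
gripper_force: 59.4
```

```bash
python3 go.py 606.3 -24.5 53 2.475; python3 - <<'E'
from h import *
im=snap('side')
A=np.array(im['pixels'])[120:240,200:330,::-1]
cv2.imwrite('pics/s2.png',cv2.resize(A,None,fx=5,fy=5,interpolation=cv2.INTER_CUBIC))
E
```

```text
d cm [-0.58 -0.33  6.83] rot [-0.    -0.002  0.013] t 9.9 pos [603.9 -18.4 121.3] [-3.141e+00 -2.000e-03  2.488e+00] F [ 0.6  0.2 -2. ] w 22.59888287655537 q [ 0.3   0.75 -0.52  1.74  0.5   0.79  0.45]
```

View pics/s2.png

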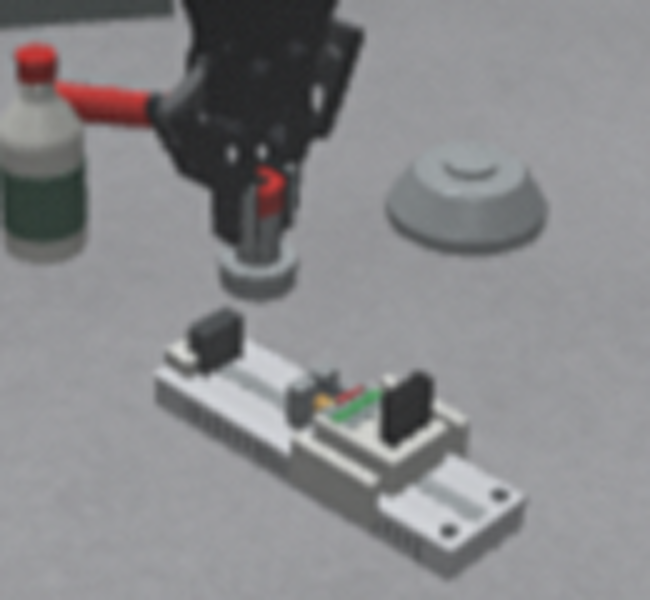

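The crop shows red held upright with its collar at (258,270), over the empty gap between the anvil (215,340) and the movable jaw (300,400). Coming down to just above the beam.

Emit:
send_rows --series '[{"ax": 0,"ay": 0,"az": 0.01,"dx": -0.55,"dy": -0.3,"dz": 0,"hand": 1},{"ax": 0,"ay": 0,"az": 0.01,"dx": -0.55,"dy": -0.3,"dz": 1.5,"hand": 1},{"ax": 0,"ay": 0,"az": 0.01,"dx": -0.55,"dy": -0.3,"dz": 2.5,"hand": 1},{"ax": 0,"ay": 0,"az": 0.01,"dx": -0.55,"dy": -0.3,"dz": 2.5,"hand": 1},{"ax": 0,"ay": 0,"az": 0.01,"dx": -0.55,"dy": -0.3,"dz": 2.5,"hand": 1}]'

```text
clock: 10.45
eef_pos: [607.0, -26.1, 96.1]
tool_rot: [-3.141, -0.001, 2.475]
force: [-0.6, 0.1, -2.1]
width: 22.2
gripper_force: 59.4
```

```bash
python3 go.py 606.3 -24.5 49.6 2.475; python3 - <<'E'
import numpy as np
from h import *
p=np.array(read_state()['eef_pos'][:2])-[564.85,6.33];y=-.6617
print('local',p@[np.cos(y),np.sin(y)],p@[-np.sin(y),np.cos(y)])
E
```

```text
d cm [0.15 0.09 4.65] rot [-0.001 -0.001 -0.   ] t 10.45 pos [607.  -26.1  96.1] [-3.141e+00 -1.000e-03  2.475e+00] F [-0.6  0.1 -2.1] w 22.233178883267726 q [ 0.3   0.79 -0.5   1.74  0.52  0.75  0.44]
local 53.168530248429754 0.2693148857574812
```

Emit:
send_rows --series '[{"ax": 0,"ay": 0,"az": 0,"dx": 0.35,"dy": 0.1,"dz": 0,"hand": 1},{"ax": 0,"ay": 0,"az": 0,"dx": 0.35,"dy": 0.1,"dz": 1,"hand": 1},{"ax": 0,"ay": 0,"az": 0,"dx": 0.35,"dy": 0.1,"dz": 2.5,"hand": 1},{"ax": 0,"ay": 0,"az": 0,"dx": 0.35,"dy": 0.1,"dz": 3.8,"hand": 1},{"ax": 0,"ay": 0,"az": 0,"dx": 0.35,"dy": 0.1,"dz": 4.3,"hand": 1},{"ax": 0,"ay": 0,"az": 0,"dx": 0.35,"dy": 0.1,"dz": 4.5,"hand": 1},{"ax": 0,"ay": 0,"az": 0,"dx": 0.35,"dy": 0.1,"dz": 4.55,"hand": 1},{"ax": 0,"ay": 0,"az": 0,"dx": 0.35,"dy": 0.1,"dz": 4.6,"hand": 1},{"ax": 0,"ay": 0,"az": 0,"dx": 0.35,"dy": 0.1,"dz": 4.6,"hand": 1}]'

```text
clock: 11.35
eef_pos: [605.7, -23.3, 51.2]
tool_rot: [3.141, 0.001, 2.475]
force: [0.8, 0.6, -2.2]
width: 22.5
gripper_force: 59.4
```

Emit:
send_rows --series '[{"ax": 0,"ay": 0,"az": 0,"dx": 0,"dy": 0,"dz": 0.06,"hand": 1},{"ax": 0,"ay": 0,"az": 0,"dx": 0,"dy": 0,"dz": 0.12,"hand": 1},{"ax": 0,"ay": 0,"az": 0,"dx": 0,"dy": 0,"dz": 0.15,"hand": 1},{"ax": 0,"ay": 0,"az": 0,"dx": 0,"dy": 0,"dz": 0.15,"hand": 1}]'

```text
clock: 11.75
eef_pos: [605.5, -23.5, 49.7]
tool_rot: [3.141, 0.0, 2.475]
force: [-1.0, 0.6, 1.3]
width: 22.4
gripper_force: 59.5
```

Emit:
send_rows --series '[{"ax": 0,"ay": 0,"az": 0,"dx": 0,"dy": 0,"dz": 0,"hand": 0.7},{"ax": 0,"ay": 0,"az": 0,"dx": 0,"dy": 0,"dz": 0,"hand": 0.4},{"ax": 0,"ay": 0,"az": 0,"dx": 0,"dy": 0,"dz": 0,"hand": 0.2},{"ax": 0,"ay": 0,"az": 0,"dx": 0,"dy": 0,"dz": 0,"hand": 0.1},{"ax": 0,"ay": 0,"az": 0,"dx": 0,"dy": 0,"dz": -3,"hand": 0},{"ax": 0,"ay": 0,"az": 0,"dx": 0,"dy": 0,"dz": -7,"hand": 0},{"ax": 0,"ay": 0,"az": 0,"dx": 0,"dy": 0,"dz": -11,"hand": 0},{"ax": 0,"ay": 0,"az": 0,"dx": 0,"dy": 0,"dz": -11,"hand": 0}]'

```text
clock: 12.55
eef_pos: [609.1, -22.5, 164.9]
tool_rot: [3.135, 0.008, 2.475]
force: [-0.5, 0.6, -1.2]
width: 85.4
gripper_force: 0.0
```

```bash
python3 go.py 522.9 39.5 140 0.909
```

```text
d cm [10.63 -0.48  2.4 ] rot [1.200e-02 1.000e-03 1.566e+00] t 12.55 pos [609.1 -22.5 164.9] [3.135 0.008 2.475] F [-0.5  0.6 -1.2] w 85.39893931939628 q [ 0.33  0.7  -0.56  1.7   0.46  0.87  0.48]
```

Emit:
send_rows --series '[{"ax": 0,"ay": 0,"az": 0.4,"dx": 3,"dy": 0,"dz": 0,"hand": 0.3},{"ax": 0,"ay": 0,"az": 0.8,"dx": 6,"dy": 0,"dz": 0,"hand": 0.3},{"ax": 0,"ay": 0,"az": 1.2,"dx": 9,"dy": 0,"dz": 0,"hand": 0.3},{"ax": 0,"ay": 0,"az": 1.566,"dx": 10.6,"dy": -0.5,"dz": 0,"hand": 0.3},{"ax": 0,"ay": 0,"az": 1.566,"dx": 10.6,"dy": -0.5,"dz": 0,"hand": 0.3},{"ax": 0,"ay": 0,"az": 1.566,"dx": 10.6,"dy": -0.5,"dz": 0,"hand": 0.3},{"ax": 0,"ay": 0,"az": 1.566,"dx": 10.6,"dy": -0.5,"dz": 0,"hand": 0.3},{"ax": 0,"ay": 0,"az": 1.566,"dx": 10.6,"dy": -0.5,"dz": 0,"hand": 0.3},{"ax": 0,"ay": 0,"az": 1.566,"dx": 10.6,"dy": -0.5,"dz": 0,"hand": 0.3},{"ax": 0,"ay": 0,"az": 1.566,"dx": 10.6,"dy": -0.5,"dz": 0,"hand": 0.3}]'

```text
clock: 13.55
eef_pos: [518.7, 38.2, 159.0]
tool_rot: [-3.141, 0.0, 0.969]
force: [-0.5, 0.2, 0.5]
width: 59.7
gripper_force: 0.0
```

```bash
python3 go.py 522.9 39.5 54 0.909;python3 - <<'E'
from h import *
t=snap('top');s=snap('side')
for n,im in(('s',s),('t',t)):
  for lo,hi in(((0,120,60),(8,255,255)),((45,80,50),(85,255,255))):
    for st,c in blobs(im,lo,hi,6):
      if 225<c[0]<310 and 165<c[1]<240: print(n,st,c)
A=np.array(s['pixels'])[120:240,200:330,::-1]
cv2.imwrite('pics/s3.png',cv2.resize(A,None,fx=5,fy=5,interpolation=cv2.INTER_CUBIC))
E
```

```text
d cm [ 0.35  0.28 10.5 ] rot [-0.    0.    0.06] t 13.55 pos [518.7  38.2 159. ] [-3.141  0.     0.969] F [-0.5  0.2  0.5] w 59.733248718686646 q [-0.04  0.55 -0.13  1.95  0.11  0.65 -0.84]
s [247, 177, 9, 8, 52] [250.6, 180.6]
s [267, 198, 9, 6, 15] [271.1, 200.7]
t [275, 189, 8, 9, 50] [278.6, 193.0]
```

View pics/s3.png

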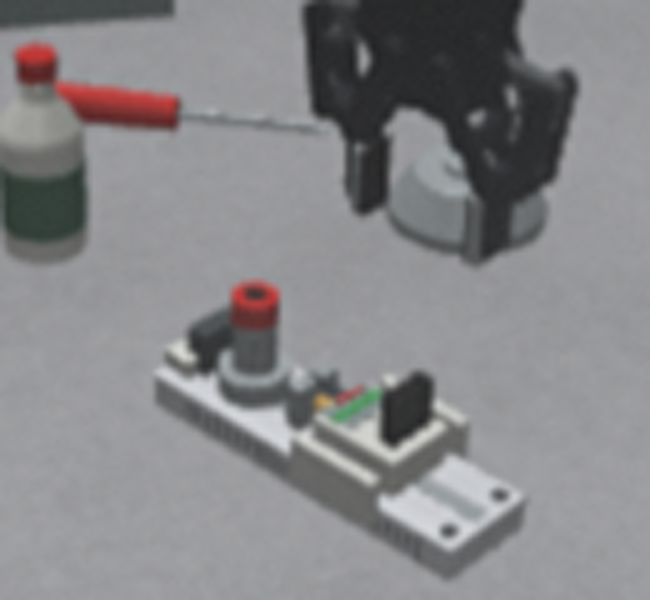

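Red stands free between the jaws, with its collar at (255,375) in the crop. The fingers now close along the gauge's length, above the fin at (408,405). Next: square up and descend.

Emit:
send_rows --series '[{"ax": 0,"ay": 0,"az": 0.06,"dx": 0.35,"dy": 0.28,"dz": 2,"hand": 0.3},{"ax": 0,"ay": 0,"az": 0.06,"dx": 0.35,"dy": 0.28,"dz": 5,"hand": 0.3},{"ax": 0,"ay": 0,"az": 0.06,"dx": 0.35,"dy": 0.28,"dz": 5.5,"hand": 0.3},{"ax": 0,"ay": 0,"az": 0.06,"dx": 0.35,"dy": 0.28,"dz": 5.5,"hand": 0.3},{"ax": 0,"ay": 0,"az": 0.06,"dx": 0.35,"dy": 0.28,"dz": 5.5,"hand": 0.3}]'

```text
clock: 14.15
eef_pos: [523.7, 39.6, 105.0]
tool_rot: [3.141, -0.001, 0.916]
force: [0.4, 1.5, -0.1]
width: 59.8
gripper_force: 0.0
```

```bash
python3 go.py 522.5 39.7 52 0.909
```

```text
d cm [-0.07 -0.1   5.3 ] rot [ 0.001 -0.001  0.007] t 14.15 pos [523.7  39.6 105. ] [ 3.141e+00 -1.000e-03  9.160e-01] F [ 0.4  1.5 -0.1] w 59.8298731165476 q [-0.06  0.64 -0.1   1.98  0.11  0.53 -0.89]
```

Emit:
send_rows --series '[{"ax": 0,"ay": 0,"az": 0,"dx": 0,"dy": 0,"dz": 2.5,"hand": 0.3},{"ax": 0,"ay": 0,"az": 0,"dx": 0,"dy": 0,"dz": 4.5,"hand": 0.3},{"ax": 0,"ay": 0,"az": 0,"dx": 0,"dy": 0,"dz": 5.2,"hand": 0.3},{"ax": 0,"ay": 0,"az": 0,"dx": 0,"dy": 0,"dz": 5.2,"hand": 0.5},{"ax": 0,"ay": 0,"az": 0,"dx": 0,"dy": 0,"dz": 5.2,"hand": 0.7},{"ax": 0,"ay": 0,"az": 0,"dx": 0,"dy": 0,"dz": 5.2,"hand": 0.8},{"ax": 0,"ay": 0,"az": 0,"dx": 0,"dy": 0,"dz": 5.2,"hand": 1},{"ax": 0,"ay": 0,"az": 0,"dx": 0,"dy": 0,"dz": 5.2,"hand": 1},{"ax": 0,"ay": 0,"az": 0,"dx": 0,"dy": 0,"dz": 5.2,"hand": 1}]'

```text
clock: 15.05
eef_pos: [523.3, 40.1, 53.5]
tool_rot: [3.141, -0.001, 0.914]
force: [-2.4, 1.0, 6.7]
width: 10.5
gripper_force: 59.0
```

```bash
cat > loc.py <<'E'
from h import *
s=read_state();p=np.array(s['eef_pos'][:2])-[564.85,6.33];y=-.6617;u=np.array([np.cos(y),np.sin(y)])
print('local x',round(p@u,1),'y',round(p@[-u[1],u[0]],1),'Fx gauge',round(np.array(s['force'][:2])@u,1),'z',s['eef_pos'][2],'rot',s['tool_rot'],'w',s['width'],s['clock'])
E
python3 loc.py
```

```text
local x -53.5 y 1.2 Fx gauge -2.6 z 53.53282693479319 rot [ 3.14131746e+00 -1.07786028e-03  9.14264040e-01] w 10.455408438202362 15.05
```

Emit:
send_rows --series '[{"ax": 0,"ay": 0,"az": 0,"dx": 0,"dy": 0.2,"dz": 0,"hand": 1},{"ax": 0,"ay": 0,"az": 0,"dx": 0,"dy": 0.4,"dz": 0,"hand": 1},{"ax": 0,"ay": 0,"az": 0,"dx": 0,"dy": 0.6,"dz": 0,"hand": 1},{"ax": 0,"ay": 0,"az": 0,"dx": 0,"dy": 0.8,"dz": 0,"hand": 1},{"ax": 0,"ay": 0,"az": 0,"dx": 0,"dy": 1.0,"dz": 0,"hand": 1},{"ax": 0,"ay": 0,"az": 0,"dx": 0,"dy": 1.2,"dz": 0,"hand": 1},{"ax": 0,"ay": 0,"az": 0,"dx": 0,"dy": 1.4,"dz": 0,"hand": 1},{"ax": 0,"ay": 0,"az": 0,"dx": 0,"dy": 1.6,"dz": 0,"hand": 1},{"ax": 0,"ay": 0,"az": 0,"dx": 0,"dy": 1.8,"dz": 0,"hand": 1}]'

```text
clock: 15.95
eef_pos: [533.7, 31.9, 53.5]
tool_rot: [-3.135, 0.001, 0.916]
force: [-11.3, 7.4, 13.5]
width: 10.8
gripper_force: 60.2
```

```bash
python3 loc.py
```

```text
local x -40.3 y 1.1 Fx gauge -13.5 z 53.526412247195566 rot [-3.13488161e+00  1.37505575e-03  9.16351945e-01] w 10.836108772873423 15.95
```

Emit:
send_rows --series '[{"ax": 0,"ay": 0,"az": 0,"dx": 0,"dy": 0.2,"dz": 0,"hand": 1},{"ax": 0,"ay": 0,"az": 0,"dx": 0,"dy": 0.4,"dz": 0,"hand": 1},{"ax": 0,"ay": 0,"az": 0,"dx": 0,"dy": 0.4,"dz": 0,"hand": 1},{"ax": 0,"ay": 0,"az": 0,"dx": 0,"dy": 0.4,"dz": 0,"hand": 1}]'

```text
clock: 16.35
eef_pos: [536.8, 29.6, 53.5]
tool_rot: [-3.135, 0.001, 0.916]
force: [-11.3, 7.2, 14.5]
width: 10.8
gripper_force: 60.3
```

```bash
python3 loc.py
```

```text
local x -36.4 y 1.1 Fx gauge -13.3 z 53.53431907101146 rot [-3.13482416e+00  1.32112725e-03  9.16299355e-01] w 10.78657453540435 16.35
```

Offset is steady and friction is about 13 N. Next, 3 mm at a time.

Emit:
send_rows --series '[{"ax": 0,"ay": 0,"az": 0,"dx": 0,"dy": 0.15,"dz": 0,"hand": 1},{"ax": 0,"ay": 0,"az": 0,"dx": 0,"dy": 0.3,"dz": 0,"hand": 1},{"ax": 0,"ay": 0,"az": 0,"dx": 0,"dy": 0.3,"dz": 0,"hand": 1},{"ax": 0,"ay": 0,"az": 0,"dx": 0,"dy": 0.3,"dz": 0,"hand": 1}]'

```text
clock: 16.75
eef_pos: [538.7, 28.1, 53.5]
tool_rot: [-3.134, 0.002, 0.917]
force: [-10.4, 7.2, 14.2]
width: 10.7
gripper_force: 60.4
```

```bash
python3 loc.py
```

```text
local x -33.9 y 1.1 Fx gauge -12.6 z 53.53165114192145 rot [-3.13394542e+00  1.59723049e-03  9.16517605e-01] w 10.706175036893203 16.75
```

Emit:
send_rows --series '[{"ax": 0,"ay": 0,"az": 0,"dx": 0,"dy": 0.15,"dz": 0,"hand": 1},{"ax": 0,"ay": 0,"az": 0,"dx": 0,"dy": 0.25,"dz": 0,"hand": 1},{"ax": 0,"ay": 0,"az": 0,"dx": 0,"dy": 0.25,"dz": 0,"hand": 1},{"ax": 0,"ay": 0,"az": 0,"dx": 0,"dy": 0.25,"dz": 0,"hand": 1}]'

```text
clock: 17.15
eef_pos: [540.1, 27.0, 53.5]
tool_rot: [-3.133, 0.002, 0.917]
force: [-12.5, 8.5, 14.4]
width: 11.0
gripper_force: 60.6
```

```bash
python3 loc.py; python3 - <<'E'
from h import *
s=snap('side')
A=np.array(s['pixels'])[150:230,215:315,::-1]
cv2.imwrite('pics/s4.png',cv2.resize(A,None,fx=7,fy=7,interpolation=cv2.INTER_CUBIC))
E
```

```text
local x -32.2 y 1.1 Fx gauge -15.1 z 53.52615500319108 rot [-3.13285763e+00  1.99758369e-03  9.16898221e-01] w 11.031798969388362 17.15
```

View pics/s4.png

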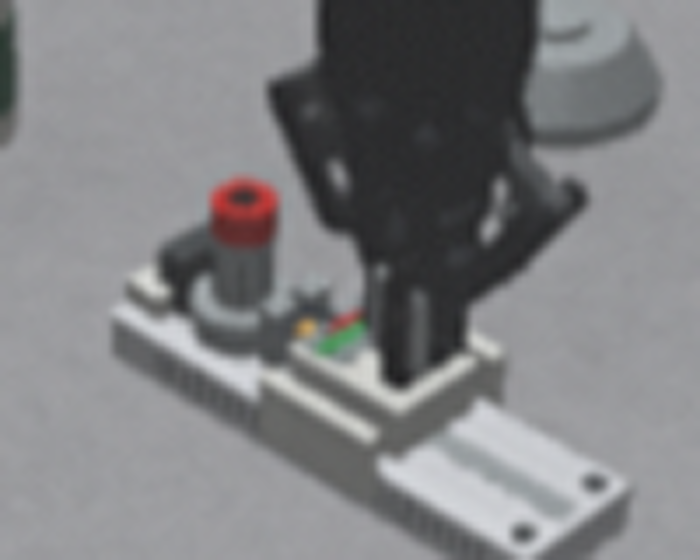

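The jaw has just met the collet and seated it against the anvil: the pull rose to 15 N at local x −32, which matches a 40 mm gap. In the crop the pointer is still at the front edge of the green band at (345,320). Pressing about 6 mm more.

Emit:
send_rows --series '[{"ax": 0,"ay": 0,"az": 0,"dx": 0,"dy": 0.15,"dz": 0,"hand": 1},{"ax": 0,"ay": 0,"az": 0,"dx": 0,"dy": 0.3,"dz": 0,"hand": 1},{"ax": 0,"ay": 0,"az": 0,"dx": 0,"dy": 0.4,"dz": 0,"hand": 1},{"ax": 0,"ay": 0,"az": 0,"dx": 0,"dy": 0.4,"dz": 0,"hand": 1},{"ax": 0,"ay": 0,"az": 0,"dx": 0,"dy": 0.4,"dz": 0,"hand": 1}]'

```text
clock: 17.7
eef_pos: [542.6, 25.0, 53.5]
tool_rot: [-3.132, 0.002, 0.917]
force: [-13.4, 9.2, 16.5]
width: 10.6
gripper_force: 60.8
```

```bash
python3 loc.py
```

```text
local x -29.1 y 1.1 Fx gauge -16.2 z 53.53419181778344 rot [-3.13155267e+00  2.44164596e-03  9.17218183e-01] w 10.572421300770296 17.7
```

Emit:
send_rows --series '[{"ax": 0,"ay": 0,"az": 0,"dx": 0,"dy": 0.15,"dz": 0,"hand": 1},{"ax": 0,"ay": 0,"az": 0,"dx": 0,"dy": 0.28,"dz": 0,"hand": 1},{"ax": 0,"ay": 0,"az": 0,"dx": 0,"dy": 0.28,"dz": 0,"hand": 1},{"ax": 0,"ay": 0,"az": 0,"dx": 0,"dy": 0.28,"dz": 0,"hand": 1}]'

```text
clock: 18.1
eef_pos: [544.3, 23.7, 53.5]
tool_rot: [-3.131, 0.003, 0.917]
force: [-14.7, 11.1, 17.9]
width: 11.0
gripper_force: 61.0
```

```bash
python3 loc.py
```

```text
local x -26.9 y 1.1 Fx gauge -18.4 z 53.54438560287057 rot [-3.13061622e+00  2.75046583e-03  9.17470370e-01] w 11.040416196198274 18.1
```

Emit:
send_rows --series '[{"ax": 0,"ay": 0,"az": 0,"dx": 0,"dy": -0.2,"dz": 0,"hand": 1},{"ax": 0,"ay": 0,"az": 0,"dx": 0,"dy": -0.4,"dz": 0,"hand": 1},{"ax": 0,"ay": 0,"az": 0,"dx": 0,"dy": -0.4,"dz": 0,"hand": 1},{"ax": 0,"ay": 0,"az": 0,"dx": 0,"dy": -0.4,"dz": 0,"hand": 1}]'

```text
clock: 18.5
eef_pos: [544.3, 23.7, 53.5]
tool_rot: [-3.137, 0.001, 0.916]
force: [-8.5, 6.0, 11.6]
width: 10.7
gripper_force: 60.0
```

```bash
python3 loc.py; python3 - <<'E'
from h import *
s=snap('side')
A=np.array(s['pixels'])[170:220,235:300,::-1]
cv2.imwrite('pics/s5.png',cv2.resize(A,None,fx=11,fy=11,interpolation=cv2.INTER_CUBIC))
E
```

```text
local x -26.9 y 1.1 Fx gauge -10.4 z 53.51755065268875 rot [-3.13651093e+00  9.38092847e-04  9.15777782e-01] w 10.670503454551927 18.5
```

View pics/s5.png

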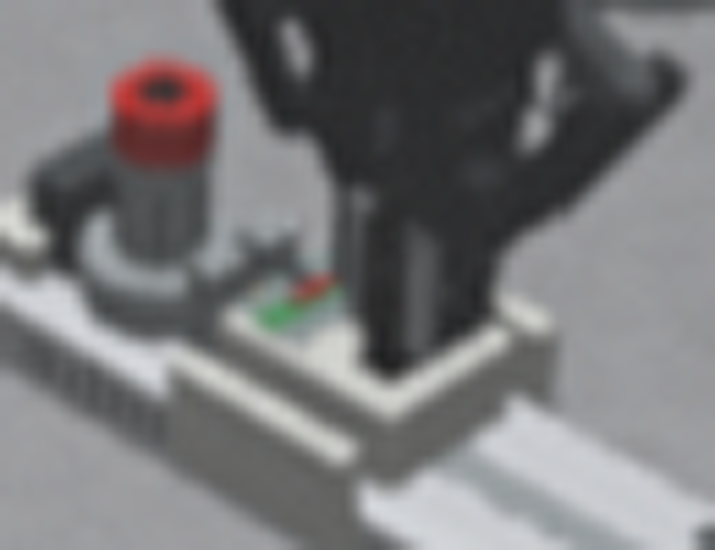

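The pointer now lies inside the green band at (315,292), and the carriage stayed put as the pull was eased from 18 to 10 N. I'll ease off the rest, then open gently.

Emit:
send_rows --series '[{"ax": 0,"ay": 0,"az": 0,"dx": 0,"dy": -0.2,"dz": 0,"hand": 1},{"ax": 0,"ay": 0,"az": 0,"dx": 0,"dy": -0.4,"dz": 0,"hand": 1},{"ax": 0,"ay": 0,"az": 0,"dx": 0,"dy": -0.45,"dz": 0,"hand": 1},{"ax": 0,"ay": 0,"az": 0,"dx": 0,"dy": -0.45,"dz": 0,"hand": 1}]'

```text
clock: 18.95
eef_pos: [544.3, 23.8, 53.5]
tool_rot: [3.14, -0.001, 0.914]
force: [-1.3, -0.0, 7.9]
width: 10.7
gripper_force: 59.5
```

```bash
python3 loc.py
```

```text
local x -26.9 y 1.2 Fx gauge -1.0 z 53.52963705822509 rot [ 3.14018647e+00 -1.10781509e-03  9.14045242e-01] w 10.673390513218294 18.95
```

Emit:
send_rows --series '[{"ax": 0,"ay": 0,"az": 0,"dx": 0,"dy": 0,"dz": 0,"hand": 0.8},{"ax": 0,"ay": 0,"az": 0,"dx": 0,"dy": 0,"dz": -0.1,"hand": 0.65},{"ax": 0,"ay": 0,"az": 0,"dx": 0,"dy": 0,"dz": -0.2,"hand": 0.55},{"ax": 0,"ay": 0,"az": 0,"dx": 0,"dy": 0,"dz": -0.2,"hand": 0.55},{"ax": 0,"ay": 0,"az": 0,"dx": 0,"dy": 0,"dz": -2,"hand": 0.55},{"ax": 0,"ay": 0,"az": 0,"dx": 0,"dy": 0,"dz": -5,"hand": 0.55},{"ax": 0,"ay": 0,"az": 0,"dx": 0,"dy": 0,"dz": -9,"hand": 0.55},{"ax": 0,"ay": 0,"az": 0,"dx": -2,"dy": -4,"dz": -12,"hand": 0.55},{"ax": 0,"ay": 0,"az": 0,"dx": -4,"dy": -8,"dz": -12,"hand": 0.55},{"ax": 0,"ay": 0,"az": 0,"dx": -4,"dy": -8,"dz": -12,"hand": 0.55}]'

```text
clock: 19.95
eef_pos: [447.4, 41.3, 172.4]
tool_rot: [-3.135, 0.006, 0.918]
force: [-0.3, -0.6, -0.2]
width: 38.2
gripper_force: 0.0
```

```bash
python3 loc.py; python3 - <<'E'
from h import *
s=snap('side');t=snap('top')
A=cv2.resize(np.array(s['pixels'])[165:225,230:300,::-1],(560,480),interpolation=cv2.INTER_CUBIC)
cv2.imwrite('pics/s6.png',A)
for n,lo,hi in(('b',(100,120,60),(128,255,255)),('r',(0,120,60),(8,255,255)),('y',(22,120,80),(34,255,255))):
  for im in(s,t):
   for st,c in blobs(im,lo,hi):
    if 160<c[0]<350 and 175<c[1]<300: print(n,st,c)
E
```

```text
local x -114.1 y -44.6 Fx gauge 0.1 z 172.3783009407462 rot [-3.13528201  0.00634635  0.91768082] w 38.21857677524964 19.95
b [298, 284, 14, 14, 147] [304.6, 290.5]
b [159, 236, 10, 10, 65] [163.6, 240.7]
r [245, 176, 9, 8, 49] [249.4, 179.5]
r [276, 188, 8, 9, 50] [279.5, 191.7]
y [333, 281, 14, 15, 156] [339.3, 287.9]
y [163, 260, 10, 9, 67] [167.5, 263.7]
```

View pics/s6.png

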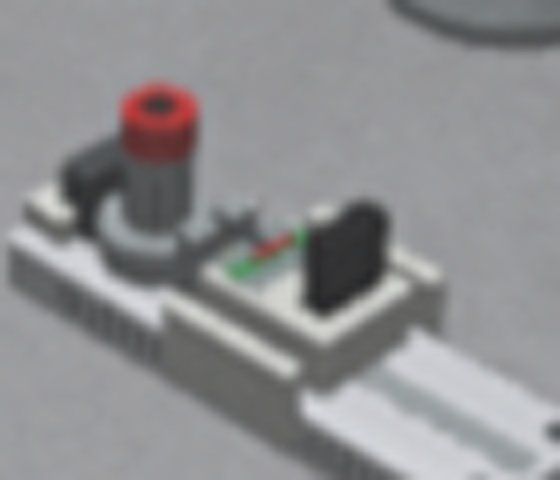

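The last crop shows the red collet upright, held between the jaws, with the red pointer in the middle of the green band at (270,250). The fin is free. Blue stands in the tray, yellow hasn't moved, and the arm is clear.

```bash
python3 -c "from cell import finish_job; print(finish_job())"
```

```text
the job is handed in; nothing more can be done
None
```

The job is handed in at about 20 s: blue stands in the tray, red is held against the fixed jaw with the pointer in the green band, yellow hasn't moved, and the robot is touching nothing.

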